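# Close the block heater and hold it up on a levelling wedge

## Task

The little block heater is loaded, so first shut its cover fully; then push the levelling wedge, thin end first, square on under the middle of the heater's front edge until both front feet just hang clear of the bench, about 3 mm, with the back feet still standing, so that I can reset the front feet. Don't shove the heater along the bench or knock anything else about, and finish while still holding the wedge in place: keep the gripper on it, do not let go, and let only the wedge carry the front.

Things in the scene. Friction and masses are not known exactly. Their poses are not given: they have to be found in the camera images.
- heater: Cream mini block heater, 1 kg, loose on four 8 mm high rubber feet (14 mm across). Footprint 140 (x) x 130 mm (y), origin at the bench under its middle. Its front, the low end with the dark sloping panel, faces its own -x: 44 mm high at the edge, 60 mm at x = -30; from there back 80 mm high. A sideways push over about 7 N slides it; lifted at the front it rocks on its back feet
- front_foot_left (a point): Centre of the sole of the front foot on the heater's +y side (heater frame: -56, 50, 0 mm); its height is the gap under that foot, 0 while it stands
- front_foot_right (a point): Centre of the sole of the front foot on the heater's -y side (heater frame: -56, -50, 0 mm); its height is the gap under that foot, 0 while it stands
- cover (a joint): Angle of the heater's hinged cover: 0 shut flat on the rim, 1.57 upright; starts at 1.1 to 1.7. Grey frame with a clear pane, 98 mm long from the hinge, 126 mm wide, 9 mm thick, its underside in the hinge plane; a lip 50 mm wide sticks out 15 mm more at the middle of its free edge. A stiff hinge holds it at any angle: about 2 N at the free edge moves it
- cover_hinge (a point): Middle of the cover's hinge line, along the heater's y at the back top edge (heater frame: 68, 0, 80.5 mm). The shut cover reaches from here towards the heater's front
- cover_lip (a point): Centre of the cover's pull lip, 105 mm from the hinge line, 4.5 mm above the cover's underside
- wedge: Plain grey plastic wedge, 80 g, 110 mm long (x), 40 mm wide (y), on its flat sole; origin on the bench under mid-length. The ramp rises 1 in 5 over 80 mm, from the thin nose (x = 55 mm, 2.5 mm thick) to 18.5 mm at x = -25 mm; behind it a heel block, 30 (x) x 40 (y) x 34 mm high, to grip across its width. It meets the heater with the nose 27 mm under the edge; 4 to 10 N push it on
- wedge_nose (a point): Middle of the wedge's thin edge, on the sole (wedge frame: 55, 0, 0 mm)
- wedge_heel (a point): Centre of the heel block (wedge frame: -40, 0, 17 mm)
- slide_box: Bystander: flat grey slide box, 100 x 85 x 28 mm, origin at the bench under its middle
- flask: Bystander: clear culture flask lying flat, 151 (x) x 84 x 34 mm, orange cap at its -x end, origin at the bench near its middle
- tip_rack: Bystander: pipette tip rack, 85 (x) x 122 x 49 mm, origin at the bench under its middle
- front_edge (a point): Middle of the front edge of the heater's flat smooth steel underside (heater frame: -70, 0, 8 mm): the edge runs along the heater's y, 8 mm above the bench while all feet stand, free for 86 mm between the front feet
- back_feet (a point): Point midway between the soles of the two back feet (heater frame: 56, 0, 0 mm), on the bench while they stand
There are look-alikes about, which are no part of the job. There is more than one size of the heater; the one meant has the size given above.

How it is judged:
On the way, in this order (a step that is already met when the one before it is completed fails the run):
1. the cover is shut (within 0.06 rad) while the heater still stands on all its feet (value of joint cover below 0.06 rad and height (world z) of each of front_foot_left, front_foot_right below 0.0012 m), for 0.2 s.
2. both front feet are clear of the bench, carried by the wedge (height (world z) of each of front_foot_left, front_foot_right above 0.0015 m and contact force between heater and wedge above 1.5 N), for 0.2 s.
At the end, for the whole second after the job is handed in: Cover shut (0.06 rad); both front feet 1.5 to 6 mm clear, back feet standing; front carried by the wedge alone, nose under the edge within 25 mm of its middle, 0.25 rad of square; wedge on the bench, still held (2 N or more); hand and arm off the heater; all at rest (all of step 2 and value of joint cover below 0.06 rad and height (world z) of each of front_foot_left, front_foot_right below 0.006 m and contact force between heater and the arm below 0.3 N and contact force between heater and the fingers below 0.3 N and contact force between wedge and the fingers above 2 N and x of wedge_nose in the frame of heater between -0.06 and 0 m and y of wedge_nose in the frame of heater between -0.025 and 0.025 m and angle between the x axis of wedge and the x axis of heater, either way round below 0.25 rad and linear speed of each of heater, wedge below 0.01 m/s and height (world z) of back_feet below 0.0015 m and height (world z) of wedge_nose below 0.003 m and angle between wedge's own z axis and vertical below 0.06 rad); the arm keeps its last pose, push and grip.
It fails at once if the heater was shoved more than 20 mm (distance of heater from where it was at the start of the episode above 0.02 m).
It fails at once if the heater's front was jacked up more than 12 mm (height (world z) of any of front_foot_left, front_foot_right above 0.012 m).
It fails at once if a bystander was moved more than 20 mm (distance of any of slide_box, flask, tip_rack from where it was at the start of the episode above 0.02 m).
It also fails if it takes over 61 s, if anything falls off the work surface, if the arm or the gripper's body presses on something with over 40 N, if the wrist force passes 120 N, or if a joint passes its speed limit or range.

## Robot

A 7-joint arm with a two-finger parallel gripper is mounted at the origin on the work surface. World frame = base frame: x ahead of the robot, y to its left, z up, the work surface at z = 0. Lengths are in m, angles in rad, forces in N, time in s.
With the tool pointing down it reaches from about 0.4 to 0.85 m from the base axis. Payload 4.5 kg.
Tool frame: the origin (TCP) lies midway between the tips of the shut fingers; the grasp point (between the pads) lies 19 mm behind it (robot.tcp_to_grasp is the distance from the TCP to the grasp point, in m); z points along the fingers, y is the line along which they close (so a half turn about z gives the same grasp; the last joint's range is limited). The gripper opens to 88 mm and grips with 3 to 60 N. Pads are 18 mm wide; open, the fingers measure 123 mm over their backs; the gripper's body (75 mm by 187 mm) begins 45 mm behind the grasp point.
Start: joints at [-1.237, 0.689, -0.195, 1.565, 0.157, 0.902, -0.215], TCP at [0.185, 0.597, 0.239] pointing down, gripper open.
Joint ranges: [-3.01, 3.01], [-0.46, 2.08], [-1.47, 1.51], [0.13, 2.56], [-1, 4.14], [0.04, 2.09], [-2.66, 2.66]. Speed limits (rad/s): [2.57, 2.57, 3.14, 3.14, 3.14, 3.14, 3.14].

## Interface

Orientations are given as a unit quaternion [w, x, y, z].
In Python, from plant import telemetry, viewer, job, robot gives the robot as it stands. The module is installed in compiled form; this text tells all that it offers.
- The arm moves only by the tool play_rows, never from a script. Its argument "steps" is a list of rows, each an object of numbers: "dx", "dy", "dz": the shift along the world's x, y, z in units of 50 mm (1.0 is 50 mm); "twist": the turn about the world's z in units of 6 degrees (1.0 is 6 degrees). A call has 1 to 20 rows; each row shifts and turns the commanded pose from where the row before left it; what a row does not reach is not made up. A row lasts 1/8 s, in which the tool goes at most 62.5 mm and 10.7 degrees, less where a joint would pass 70% of its speed; a pose out of reach is approached as far as the arm can. A call is refused whole if a number of a shift passes 1 or a number of a turn 1, either way. A call with a gripper value outside its range is refused whole. "fingers" is the closure, from 0 (fully open) to 1 (shut), set as the call begins (left out, the last holds). The fingers move at their own pace and stop on an object; "newtons" is the grip in N (left out, the last holds). Time passes only in rows, so rows that do not move let the fingers close. It gives the time, the measured TCP pose, the force, the opening and the grip force at its end, in the units of the state.
- telemetry.get_obs(): the state, without advancing time (a new reading comes with each control period).
- viewer.capture(name): name is "side" or "top" or "wrist"; returns (picture, depth): 400x640x3 uint8, blue, green, red; 400x640 float32, m along the optical axis (not along the pixel's ray), 0 where there is no reading.
- viewer.get_calibration(name): a dict with "intrinsics" (3x3 intrinsics, pixels), "k1" (the pictures are not rectified: a ray, as slopes to the right and down, at radius r is drawn at 1 + k1 r^2 times it, then the intrinsics apply), "eye" and "orientation" of the camera in the world. Camera axes: x right, y down, z forward; pixel columns grow to the right and rows downward; lengths in m; the calibration is good to about 2 mm. A picture is of the moment at which its call begins: read the wrist's pose just before it. get_calibration takes no time and is no camera call; for the wrist camera it gives the pose at the moment of the call.
- job.finish_job(): hands the job in; it is judged then, once.
Trained networks look in the newest picture that a camera, given by its name, has taken for a name from the list of things; names that differ only in an ending like _2 or _b are one class to them, and where a whole thing is asked for, a point or a joint stands for the part that bears it (a point fixed in the world has none). Each returns a list of dicts, best first, with "confidence" (0 to 1); they miss things now and then, are a little off and sometimes report something else, mostly with a low value. They report only what shows in the picture. A call takes as long as a camera call. They do not tell look-alikes from the thing itself.
- viewer.spot_in(camera, target): "bbox" ([centre column, centre row, width, height] in pixels, round what is visible of it).
The state is a dict: "time_s": time; "joints": joint angles; "joint_vel": joint speeds; "joint_efforts": joint torques, N m; "tcp_pos": TCP position; "tool_rot": TCP orientation; "ft_force": force on the tool from outside, world axes, zero at the start; "wrist_torque": the same for the moment, N m; "gripper_width": finger opening in m; "gripper_force": force on a finger pad.
Only numpy, scipy, OpenCV 4.12 (cv2) and the standard library are available. Lean on these libraries where they do the work, as an engineer would, in place of code of your own. Each camera call takes 0.05 s, during which the arm holds its last target. There are 200 camera calls.

## Working session

There is one attempt and no reset: what is moved stays moved. The work goes in short steps, Python scripts to look and compute and a tool call to move; the robot and the scene stay as the last step left them, time stands still between calls to the robot, and variables do not carry over. Pictures are saved under pics/ and viewed, at most 10 in all, crops included, and the job is handed in when it is done.

Besides the shell and the picture viewer there is one more tool, called after "Request:" as name(argument=value, ...) on one line, values as JSON. play_rows: Moves the arm, as the interface text tells. Its arguments: {"type":"object","properties":{"steps":{"type":"array"},"fingers":{"type":"number"},"newtons":{"type":"number"}},"required":["steps"]}

```bash
mkdir -p pics; cat > h.py <<'E'
import numpy as np, cv2
from scipy.spatial.transform import Rotation as R
from plant import telemetry, viewer, job, robot
def cal(n):
    c=viewer.get_calibration(n); q=c["orientation"]
    q=np.array(q,float)
    M=q if q.shape==(3,3) else R.from_quat([q[1],q[2],q[3],q[0]]).as_matrix()
    return np.array(c["intrinsics"],float),float(c["k1"]),np.array(c["eye"],float),M
def cloud(n,depth,c=None):
    K,k1,e,M=c or cal(n)
    v,u=np.mgrid[0:depth.shape[0],0:depth.shape[1]].astype(np.float32)
    p=np.stack([u.ravel(),v.ravel()],1).reshape(-1,1,2).astype(np.float64)
    s=cv2.undistortPoints(p,K,np.array([k1,0,0,0.])).reshape(-1,2)
    d=depth.reshape(-1,1)
    P=np.hstack([s*d,d])@M.T+e
    P[d[:,0]==0]=np.nan
    return P.reshape(*depth.shape,3)
E
python3 - <<'E'
from h import *
print({k:(v if k!='joints' else np.round(v,3)) for k,v in telemetry.get_obs().items()})
for n in("top","side"):
    im,d=viewer.capture(n); np.savez(f"{n}.npz",im=im,P=cloud(n,d)); cv2.imwrite(f"pics/{n}1.png",im)
    print(n,cal(n)[2])
    for t in("heater","cover","wedge","slide_box","flask","tip_rack"):
        print(n,t,[(np.round(b["bbox"]).astype(int).tolist(),round(b["confidence"],2)) for b in viewer.spot_in(n,t)])
E
```

```text
{'time_s': 0.0, 'joints': array([-1.237,  0.69 , -0.195,  1.566,  0.157,  0.902, -0.215]), 'joint_vel': array([-0.0013912 , -0.00040317, -0.00136903, -0.00018739,  0.00092113,
        0.00073786,  0.00023014]), 'joint_efforts': array([ 5.01236391e-04, -5.27561224e+01, -1.26675177e+00, -1.53433102e+01,
       -5.26351773e-02,  6.52205534e-03,  1.66991385e-04]), 'tcp_pos': array([0.1844724 , 0.59649985, 0.23791131]), 'tool_rot': array([-5.22630414e-05,  1.49304203e-01,  9.88790889e-01, -9.10645524e-04]), 'ft_force': array([-0.78545259, -0.25334935, -0.41443216]), 'wrist_torque': array([0.05392827, 0.07039652, 0.00369699]), 'gripper_force': 0.0, 'gripper_width': 0.08791566033923276}
top [0.40042705 0.06504114 1.11498535]
top heater [([315, 305, 114, 114], 0.89), ([291, 192, 68, 65], 0.71), ([270, 126, 42, 50], 0.6)]
top cover [([269, 191, 23, 62], 0.98), ([271, 119, 39, 37], 0.91), ([323, 314, 98, 108], 0.84), ([451, 199, 49, 47], 0.74)]
top wedge [([457, 272, 37, 44], 0.75)]
top slide_box [([449, 198, 48, 47], 0.95), ([291, 195, 74, 67], 0.68)]
top flask [([190, 178, 46, 62], 0.74)]
top tip_rack [([198, 263, 63, 45], 0.95), ([291, 195, 68, 70], 0.69)]
side [ 0.37237396 -0.4674865   0.76849753]
side heater [([208, 236, 118, 101], 0.84), ([369, 140, 54, 52], 0.69), ([315, 163, 77, 101], 0.58)]
side cover [([372, 130, 45, 37], 0.73), ([202, 222, 106, 74], 0.68), ([299, 137, 47, 52], 0.63)]
side wedge [([320, 374, 55, 52], 0.73), ([314, 165, 77, 98], 0.73), ([300, 138, 50, 45], 0.7)]
side slide_box [([406, 330, 67, 63], 0.95)]
side flask [([292, 116, 55, 30], 0.55)]
side tip_rack [([220, 147, 56, 49], 0.76), ([299, 138, 52, 50], 0.29), ([316, 167, 80, 99], 0.23)]
```

View pics/top1.png

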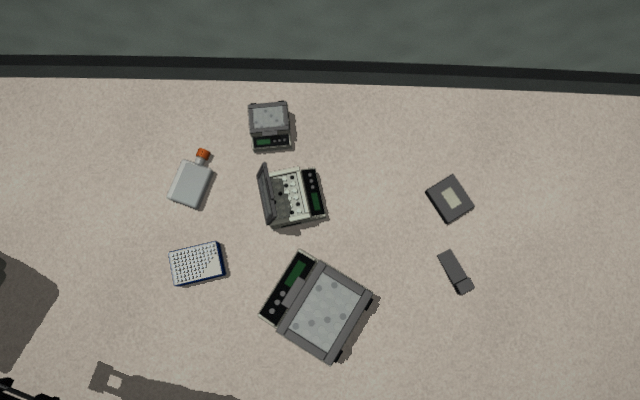

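View pics/side1.png

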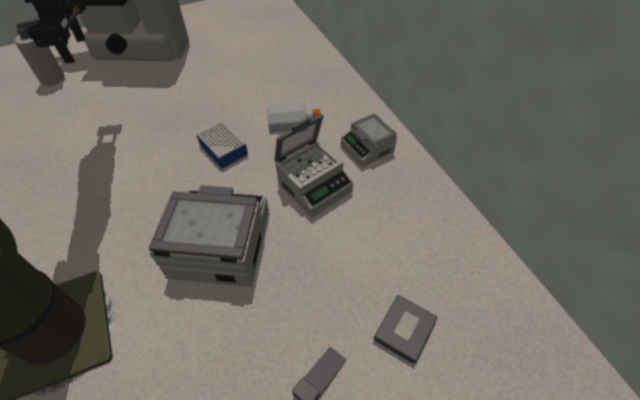

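The top picture shows three heater look-alikes: a large one with its cover shut at (315,305), one with its cover open at (291,192), and a small shut one at (270,126). The open one should be the one meant, because the cover starts at 1.1 to 1.7 rad. The wedge is at (457,272) with its heel towards the lower right. I'll measure the sizes and poses next and enlarge the open heater.

```bash
python3 - <<'E'
from h import *
for n in("top","side"):
    z=np.load(n+".npz"); P=z["P"]; im=z["im"]
    if n=="top":
        floor=P[(np.abs(P[...,2])<.02)]; print("floor z",np.nanmedian(floor[:,2]))
    boxes={"top":{"big":(315,305,130,130),"mid":(291,192,84,80),"small":(270,126,56,60),"wedge":(457,272,50,54),"slide":(449,198,60,60),"flask":(190,178,60,70),"rack":(198,263,70,55)},
           "side":{"mid":(315,165,90,110),"wedge":(320,374,60,60)}}[n]
    for k,(c,r,w,h) in boxes.items():
        Q=P[max(0,r-h//2):r+h//2,c-w//2:c+w//2].reshape(-1,3); Q=Q[np.isfinite(Q[:,0])]
        for lo,hi in((.008,.3),(.06,.3)) if k in("mid",) else ((.008,.3),):
            q=Q[(Q[:,2]>lo)&(Q[:,2]<hi)]
            if len(q)<10: continue
            (cx,cy),(a,b),ang=cv2.minAreaRect((q[:,:2]*1000).astype(np.float32))
            print(n,k,lo,len(q),"c",round(cx),round(cy),"size",round(a),round(b),"ang",round(ang,1),"zmax",np.round(np.percentile(q[:,2],[5,50,95,100]),3))
    if n=="top":
        q=P[240:300,435:480]; 
im=np.load("top.npz")["im"]
a=cv2.resize(im[150:240,245:340],None,fx=6,fy=6,interpolation=cv2.INTER_CUBIC)
cv2.imwrite("pics/crop1.png",a)
P=np.load("top.npz")["P"]
for (u,v) in [(457,272),(452,262),(463,286),(317,192),(300,192),(268,195),(290,170),(296,220)]: print((u,v),np.round(P[v,u],3))
E
```

```text
floor z 0.00041203114860688395
top big 0.008 7616 c 358 55 size 301 189 ang 59.6 zmax [0.067 0.126 0.131 0.136]
top mid 0.008 3430 c 656 146 size 210 173 ang 13.8 zmax [0.044 0.072 0.177 0.197]
top mid 0.06 2516 c 618 137 size 131 119 ang 13.9 zmax [0.068 0.078 0.178 0.197]
top small 0.008 1936 c 809 194 size 124 114 ang 6.9 zmax [0.029 0.067 0.072 0.076]
top wedge 0.008 623 c 445 -290 size 104 42 ang 27.0 zmax [0.009 0.017 0.037 0.04 ]
top slide 0.008 1328 c 631 -279 size 102 90 ang 31.4 zmax [0.021 0.029 0.032 0.035]
top flask 0.008 1673 c 671 378 size 87 149 ang 72.2 zmax [0.021 0.034 0.037 0.04 ]
top rack 0.008 1915 c 451 351 size 87 125 ang 14.6 zmax [0.033 0.045 0.051 0.055]
side mid 0.008 6075 c 670 206 size 379 235 ang 75.2 zmax [0.019 0.068 0.168 0.192]
side mid 0.06 3283 c 680 152 size 267 112 ang 13.5 zmax [0.067 0.078 0.175 0.192]
side wedge 0.008 1091 c 441 -294 size 96 41 ang 27.5 zmax [0.009 0.016 0.035 0.037]
(457, 272) [ 0.446 -0.295  0.013]
(452, 262) [ 0.471 -0.284  0.011]
(463, 286) [ 0.411 -0.301  0.037]
(317, 192) [0.634 0.06  0.046]
(300, 192) [0.629 0.102 0.063]
(268, 195) [0.597 0.168 0.171]
(290, 170) [0.679 0.128 0.08 ]
(296, 220) [0.559 0.109 0.068]
```

View pics/crop1.png

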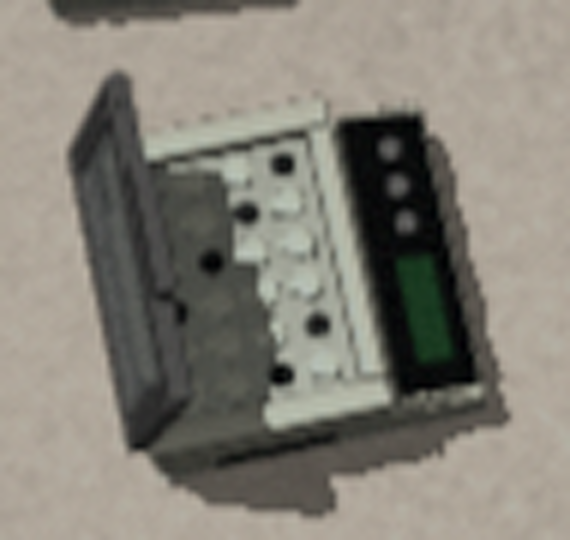

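The crop shows the open cover along the left, the sample wells, and the dark panel with its green screen on the right. So the front faces world -y. Its top is about 80 mm high and its front about 45 mm. The other two are about 130 mm and 72 mm high, so the open one is the one meant. Next I'll fit it precisely.

```bash
cat > fit.py <<'E'
from h import *
from scipy.optimize import minimize
def fit_rect(q,L,W,guess,side=None):
    # occupancy fit: signed-distance outside + want edges tight, known size
    def cost(p):
        c,s=np.cos(p[2]),np.sin(p[2]); d=q[:,:2]-p[:2]
        x=d@[c,s]; y=d@[-s,c]
        o=np.hypot(np.maximum(abs(x)-L/2,0),np.maximum(abs(y)-W/2,0))
        return np.mean(np.minimum(o,.01))*1e3
    return minimize(cost,guess,method="Nelder-Mead",options=dict(initial_simplex=np.array(guess)+np.array([[0,0,0],[.01,0,0],[0,.01,0],[0,0,.1]]),xatol=1e-5,fatol=1e-6))
def heater(n,P,box):
    c,r,w,h=box
    Q=P[r-h//2:r+h//2,c-w//2:c+w//2].reshape(-1,3); Q=Q[np.isfinite(Q[:,0])]
    q=Q[(Q[:,2]>.03)&(Q[:,2]<.088)]
    return Q,q
E
python3 - <<'E'
from fit import *
P=np.load("top.npz")["P"]
Q,q=heater("top",P,(291,192,90,84))
yaw=np.radians(102.5)
# candidate rect of near-top points
for lo,hi in((.03,.088),(.04,.07)):
    s=Q[(Q[:,2]>lo)&(Q[:,2]<hi)]
    (cx,cy),(a,b),an=cv2.minAreaRect((s[:,:2]*1000).astype(np.float32)); print(lo,hi,round(cx),round(cy),round(a),round(b),round(an,1))
g=[.64,.115,yaw]
r=fit_rect(q,.14,.13,g); print("fit",r.x[:2],np.degrees(r.x[2]),r.fun)
# line fits in heater frame for the given yaw: percentiles
for deg in (100,101,102,103,104,105,106):
    c,s=np.cos(np.radians(deg)),np.sin(np.radians(deg)); X=q[:,:2]@[c,s]; Y=q[:,:2]@[-s,c]
    # sharpness of front edge & sides: front edge x per y-bin
    f=[];
    for y0 in np.arange(np.percentile(Y,8),np.percentile(Y,92),.008):
        m=abs(Y-y0)<.004; f.append(np.percentile(X[m],2))
    A=np.polyfit(np.arange(len(f))*.008,f,1)
    print(deg,"front slope deg",round(np.degrees(A[0]),2),"X",np.round(np.percentile(X,[.5,2,98,99.5]),4),"Y",np.round(np.percentile(Y,[.5,2,98,99.5]),4))
# cover
v=Q[Q[:,2]>.1]; c,s=np.cos(yaw),np.sin(yaw)
X=v[:,:2]@[c,s];Y=v[:,:2]@[-s,c]
for z in np.arange(.1,.2,.012):
    m=abs(v[:,2]-z)<.006
    if m.sum()>5: print("cover z",round(z,3),np.round(np.percentile(X[m],[5,50,95]),3),np.round(np.percentile(Y[m],[5,95]),3))
# wedge
Q=P[242:300,430:482].reshape(-1,3); w=Q[(Q[:,2]>.005)]
r=fit_rect(w,.11,.04,[.445,-.29,np.radians(27)]); print("wedge",r.x[:2],np.degrees(r.x[2]),r.fun)
for lo,hi in((.004,.06),(.028,.05)):
    k=Q[(Q[:,2]>lo)&(Q[:,2]<hi)]
    print("rect",lo,cv2.minAreaRect((k[:,:2]*1000).astype(np.float32)),len(k))
E
```

```text
0.03 0.088 621 124 131 146 14.1
0.04 0.07 622 120 130 138 14.1
fit [0.62115574 0.1213124 ] 104.43764061813708 0.02656012298612703
100 front slope deg -3.88 X [-0.0597 -0.0564  0.0613  0.0744] Y [-0.6985 -0.6952 -0.5663 -0.5647]
101 front slope deg -2.84 X [-0.0703 -0.0673  0.0512  0.0645] Y [-0.6982 -0.6952 -0.567  -0.5658]
102 front slope deg -2.23 X [-0.0809 -0.0782  0.0413  0.0546] Y [-0.6977 -0.6951 -0.5675 -0.5666]
103 front slope deg -1.11 X [-0.0916 -0.0893  0.0314  0.0446] Y [-0.697  -0.6947 -0.5677 -0.5671]
104 front slope deg -0.07 X [-0.1024 -0.1002  0.0214  0.0347] Y [-0.6965 -0.6941 -0.5677 -0.5672]
105 front slope deg 0.92 X [-0.1135 -0.1114  0.0115  0.0248] Y [-0.6959 -0.6931 -0.567  -0.5665]
106 front slope deg 2.1 X [-0.1246 -0.1222  0.0014  0.0148] Y [-0.6952 -0.6921 -0.5661 -0.5651]
cover z 0.1 [0.05  0.052 0.057] [-0.688 -0.57 ]
cover z 0.112 [0.047 0.049 0.053] [-0.683 -0.57 ]
cover z 0.124 [0.044 0.046 0.051] [-0.687 -0.571]
cover z 0.136 [0.041 0.043 0.047] [-0.686 -0.572]
cover z 0.148 [0.037 0.04  0.043] [-0.687 -0.57 ]
cover z 0.16 [0.034 0.037 0.04 ] [-0.691 -0.569]
cover z 0.172 [0.025 0.032 0.036] [-0.689 -0.572]
cover z 0.184 [0.023 0.03  0.033] [-0.677 -0.603]
cover z 0.196 [0.023 0.026 0.03 ] [-0.654 -0.61 ]
wedge [ 0.44792594 -0.28860119] 25.829895491634737 0.5087193281807577
rect 0.004 ((451.70611572265625, -295.08056640625), (132.10765075683594, 144.31015014648438), 88.76679229736328) 822
rect 0.028 ((412.0487976074219, -306.4967346191406), (30.695045471191406, 41.40764236450195), 27.733810424804688) 213
```

The heater is at (0.621, 0.121) with yaw 104°, its cover at about 1.30 rad and its hinge at (0.605, 0.187, 0.0805). The wedge's heel is at (0.412, -0.307) with yaw about 27°. The fitted sizes match: 130 mm wide for the heater, 30 x 41 mm for the heel. I'll go behind the cover with the fingers shut.

Request:
play_rows(steps=[{"dx":0.59,"dy":-0.54,"twist":-0.7},{"dx":0.59,"dy":-0.54,"twist":-0.7},{"dx":0.59,"dy":-0.54,"twist":-0.7},{"dx":0.59,"dy":-0.54,"twist":-0.7},{"dx":0.59,"dy":-0.54,"twist":-0.7},{"dx":0.59,"dy":-0.54,"twist":-0.7},{"dx":0.59,"dy":-0.54,"twist":-0.7},{"dx":0.59,"dy":-0.54,"twist":-0.7},{"dx":0.59,"dy":-0.54,"twist":-0.7},{"dx":0.59,"dy":-0.54,"twist":-0.7},{"dx":0.59,"dy":-0.54,"twist":-0.7},{"dx":0.59,"dy":-0.4,"twist":-0.7},{"dx":0.59,"dy":-0.4,"twist":-0.7},{"dx":0.5,"dy":-0.3,"twist":-0.7},{},{}], fingers=1, newtons=20)

```text
schema error: expected keys dx, dy, dz, twist
```

Request:
play_rows(steps=[{"dx":0.59,"dy":-0.54,"dz":0,"twist":-0.7},{"dx":0.59,"dy":-0.54,"dz":0,"twist":-0.7},{"dx":0.59,"dy":-0.54,"dz":0,"twist":-0.7},{"dx":0.59,"dy":-0.54,"dz":0,"twist":-0.7},{"dx":0.59,"dy":-0.54,"dz":0,"twist":-0.7},{"dx":0.59,"dy":-0.54,"dz":0,"twist":-0.7},{"dx":0.59,"dy":-0.54,"dz":0,"twist":-0.7},{"dx":0.59,"dy":-0.54,"dz":0,"twist":-0.7},{"dx":0.59,"dy":-0.54,"dz":0,"twist":-0.7},{"dx":0.59,"dy":-0.54,"dz":0,"twist":-0.7},{"dx":0.59,"dy":-0.54,"dz":0,"twist":-0.7},{"dx":0.59,"dy":-0.4,"dz":0,"twist":-0.7},{"dx":0.59,"dy":-0.4,"dz":0,"twist":-0.7},{"dx":0.5,"dy":-0.3,"dz":0,"twist":-0.7},{"dx":0,"dy":0,"dz":0,"twist":0},{"dx":0,"dy":0,"dz":0,"twist":0}], fingers=1, newtons=20)

```text
time_s: 2.7
tcp_pos: [0.592, 0.2462, 0.2386]
tool_rot: [-0.001, 0.615, 0.789, -0.0]
ft_force: [0.5, 0.3, 0.6]
gripper_width: 0.0006
gripper_force: 0.0
```

Request:
play_rows(steps=[{"dx":0,"dy":0,"dz":-0.35,"twist":0},{"dx":0,"dy":0,"dz":-0.35,"twist":0},{"dx":0,"dy":0,"dz":-0.35,"twist":0},{"dx":0,"dy":0,"dz":-0.35,"twist":0},{"dx":0.07,"dy":-0.29,"dz":0,"twist":0},{"dx":0.07,"dy":-0.29,"dz":0,"twist":0},{"dx":0.07,"dy":-0.29,"dz":0,"twist":0},{"dx":0.07,"dy":-0.29,"dz":0,"twist":0},{"dx":0.03,"dy":-0.12,"dz":-0.02,"twist":0},{"dx":0.027,"dy":-0.11,"dz":-0.03,"twist":0},{"dx":0.027,"dy":-0.11,"dz":-0.03,"twist":0},{"dx":0.027,"dy":-0.11,"dz":-0.03,"twist":0}])

```text
time_s: 4.2
tcp_pos: [0.6127, 0.165, 0.1631]
tool_rot: [-0.0, 0.615, 0.788, 0.0]
ft_force: [-0.3, 1.2, -0.2]
gripper_width: 0.0004
gripper_force: 0.5
```

Request:
play_rows(steps=[{"dx":0.026,"dy":-0.1,"dz":-0.054,"twist":0},{"dx":0.026,"dy":-0.1,"dz":-0.054,"twist":0},{"dx":0.026,"dy":-0.1,"dz":-0.054,"twist":0},{"dx":0.022,"dy":-0.09,"dz":-0.073,"twist":0},{"dx":0.022,"dy":-0.09,"dz":-0.073,"twist":0},{"dx":0.022,"dy":-0.09,"dz":-0.073,"twist":0},{"dx":0.018,"dy":-0.074,"dz":-0.09,"twist":0},{"dx":0.018,"dy":-0.074,"dz":-0.09,"twist":0},{"dx":0.018,"dy":-0.074,"dz":-0.09,"twist":0},{"dx":0.014,"dy":-0.055,"dz":-0.103,"twist":0},{"dx":0.014,"dy":-0.055,"dz":-0.103,"twist":0},{"dx":0.014,"dy":-0.055,"dz":-0.103,"twist":0}])

```text
time_s: 5.7
tcp_pos: [0.6246, 0.1167, 0.1148]
tool_rot: [-0.0, 0.615, 0.788, -0.0]
ft_force: [-0.4, 0.3, 0.4]
gripper_width: 0.0005
gripper_force: 0.3
```

Request:
play_rows(steps=[{"dx":0.009,"dy":-0.034,"dz":-0.113,"twist":0},{"dx":0.009,"dy":-0.034,"dz":-0.113,"twist":0},{"dx":0.009,"dy":-0.034,"dz":-0.113,"twist":0},{"dx":0.002,"dy":-0.01,"dz":-0.07,"twist":0},{"dx":0.002,"dy":-0.01,"dz":-0.07,"twist":0},{"dx":0,"dy":0,"dz":-0.04,"twist":0},{"dx":0,"dy":0,"dz":0,"twist":0}])

```text
time_s: 6.58
tcp_pos: [0.6262, 0.1104, 0.0899]
tool_rot: [0.0, 0.616, 0.788, -0.0]
ft_force: [-1.8, -0.7, 4.4]
gripper_width: 0.0005
gripper_force: 2.4
```

```bash
python3 - <<'E'
from fit import *
im,d=viewer.capture("side"); P=cloud("side",d)
cv2.imwrite("pics/side2.png",cv2.resize(im[90:230,230:430],None,fx=4,fy=4,interpolation=cv2.INTER_CUBIC))
E
```

```text
(no output)
```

View pics/side2.png

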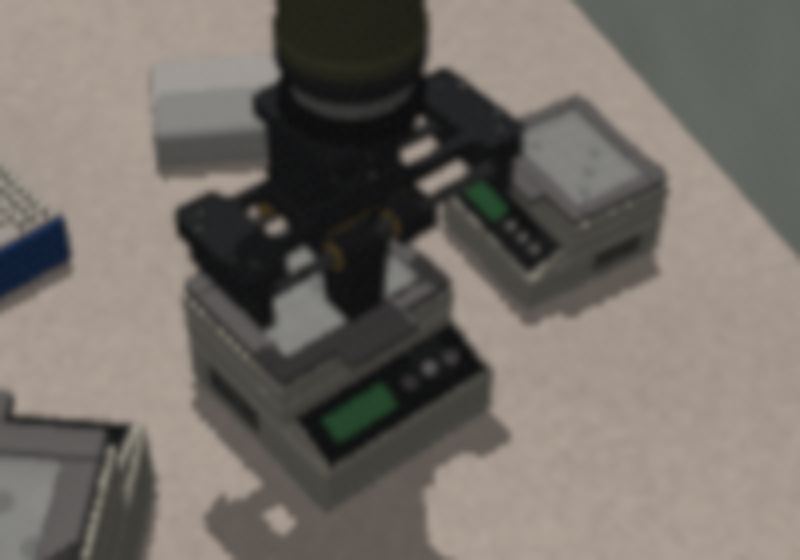

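The picture shows the cover lying flat on the rim, with the fingertips at about (360,300) in the crop. I'll press slightly more, then lift off and check from above.

Request:
play_rows(steps=[{"dx":0,"dy":0,"dz":-0.06,"twist":0},{"dx":0,"dy":0,"dz":-0.06,"twist":0},{"dx":0,"dy":0,"dz":0,"twist":0}])

```text
time_s: 7.0
tcp_pos: [0.6265, 0.1104, 0.0889]
tool_rot: [0.001, 0.616, 0.788, 0.001]
ft_force: [-11.2, -1.2, 39.4]
gripper_width: 0.0006
gripper_force: 19.8
```

Request:
play_rows(steps=[{"dx":0,"dy":0,"dz":0.3,"twist":0},{"dx":0,"dy":0,"dz":0.7,"twist":0},{"dx":-0.2,"dy":-0.6,"dz":0.6,"twist":-0.3},{"dx":-0.3,"dy":-0.8,"dz":0,"twist":-0.6},{"dx":-0.4,"dy":-0.8,"dz":0,"twist":-0.8},{"dx":-0.4,"dy":-0.8,"dz":0,"twist":-0.9},{"dx":-0.4,"dy":-0.8,"dz":0,"twist":-0.9},{"dx":-0.4,"dy":-0.8,"dz":0,"twist":-0.9},{"dx":-0.4,"dy":-0.8,"dz":0,"twist":-0.9},{"dx":-0.4,"dy":-0.8,"dz":0,"twist":-0.9},{"dx":-0.4,"dy":-0.7,"dz":0,"twist":-0.9},{"dx":-0.4,"dy":-0.7,"dz":0,"twist":-0.9},{"dx":-0.4,"dy":-0.3,"dz":-0.3,"twist":-0.9},{"dx":-0.3,"dy":-0.2,"dz":-0.3,"twist":-0.9},{"dx":0,"dy":0,"dz":0,"twist":-0.9},{"dx":0,"dy":0,"dz":0,"twist":-0.9},{"dx":0,"dy":0,"dz":0,"twist":-0.9},{"dx":0,"dy":0,"dz":0,"twist":-0.2},{"dx":0,"dy":0,"dz":0,"twist":0}], fingers=0)

```text
time_s: 9.38
tcp_pos: [0.4063, -0.2942, 0.1332]
tool_rot: [0.0, 0.97, 0.241, 0.0]
ft_force: [0.1, 0.3, -0.5]
gripper_width: 0.0884
gripper_force: 0.0
```

```bash
python3 - <<'E'
from fit import *
im,d=viewer.capture("top"); P=cloud("top",d); np.savez("top2.npz",im=im,P=P)
Q,q=heater("top",P,(291,192,90,84)); q=Q[(Q[:,2]>.03)&(Q[:,2]<.2)]
r=fit_rect(q,.14,.13,[.621,.121,np.radians(104)]); print("heater",r.x[:2],np.degrees(r.x[2]),r.fun)
print(cv2.minAreaRect((q[:,:2]*1000).astype(np.float32)))
c,s=np.cos(np.radians(104)),np.sin(np.radians(104)); D=q[:,:2]-[.621,.1213]; X=D@[c,s];Y=D@[-s,c]
print("front X", np.percentile(X,[.5,2]),"Y",np.percentile(Y,[1,99]))
m=(X>-.028)&(X<.06)&(abs(Y)<.055)
A=np.c_[X[m],np.ones(m.sum())]; print("cover plane",np.linalg.lstsq(A,q[m,2],rcond=None)[0],"max z",q[:,2].max())
im,d=viewer.capture("wrist"); Pw=cloud("wrist",d)
cv2.imwrite("pics/wrist1.png",im)
for n,PP in(("wrist",Pw),("top",P)):
    k=PP[(PP[...,2]>.025)&(PP[...,2]<.045)&(abs(PP[...,0]-.412)<.06)&(abs(PP[...,1]+.3065)<.06)]
    k2=PP[(PP[...,2]>.006)&(PP[...,2]<.045)&(abs(PP[...,0]-.448)<.08)&(abs(PP[...,1]+.2886)<.06)]
    if len(k)>20: print(n,cv2.minAreaRect((k[:,:2]*1000).astype(np.float32)),len(k),np.median(k[:,2]),cv2.minAreaRect((k2[:,:2]*1000).astype(np.float32)))
E
```

```text
heater [0.62097487 0.12154186] 104.47798907362407 0.00856399865318141
((621.2689208984375, 122.22852325439453), (131.1725616455078, 143.33990478515625), 14.29683780670166)
front X [-0.06982858 -0.06718641] Y [-0.06216237  0.06431881]
cover plane [-0.0053347   0.08835393] max z 0.09640953411135755
wrist ((410.5909729003906, -306.4100341796875), (29.60774803161621, 40.6694450378418), 26.774513244628906) 1835 0.03378316235563669 ((442.3349609375, -289.9222717285156), (100.98947143554688, 40.78479766845703), 27.42839241027832)
top ((420.2880554199219, -303.1914367675781), (13.094903945922852, 39.608211517333984), 26.30267333984375) 81 0.03449573403596462 ((462.7317199707031, -281.5932922363281), (90.10699462890625, 116.02301025390625), 83.55484008789062)
```

View pics/wrist1.png

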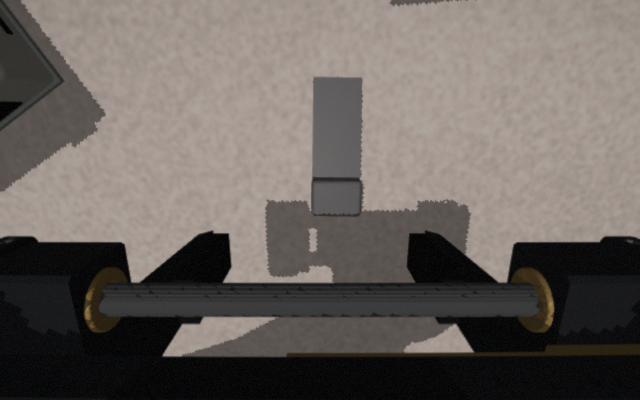

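The cover plane is level at 88 mm, so it is shut, and the heater has not moved. In the wrist picture the wedge is square between the open fingers, with its heel at (337,197). I'll descend and grip.

Request:
play_rows(steps=[{"dx":0.05,"dy":-0.12,"dz":-0.3,"twist":0},{"dx":0.05,"dy":-0.12,"dz":-0.4,"twist":0},{"dx":0,"dy":0,"dz":-0.5,"twist":0},{"dx":0,"dy":0,"dz":-0.5,"twist":0},{"dx":0,"dy":0,"dz":-0.4,"twist":0},{"dx":0,"dy":0,"dz":-0.3,"twist":0},{"dx":0,"dy":0,"dz":-0.14,"twist":0},{"dx":0,"dy":0,"dz":0,"twist":0}])

```text
time_s: 10.48
tcp_pos: [0.411, -0.3063, 0.006]
tool_rot: [-0.0, 0.971, 0.24, -0.0]
ft_force: [-0.4, 0.4, -0.6]
gripper_width: 0.0881
gripper_force: 0.0
```

Request:
play_rows(steps=[{"dx":0,"dy":0,"dz":0,"twist":0},{"dx":0,"dy":0,"dz":0,"twist":0},{"dx":0,"dy":0,"dz":0,"twist":0},{"dx":0,"dy":0,"dz":0,"twist":0},{"dx":0,"dy":0,"dz":0,"twist":0},{"dx":0,"dy":0,"dz":0,"twist":0},{"dx":0,"dy":0,"dz":0,"twist":0},{"dx":0,"dy":0,"dz":0,"twist":0}], fingers=1, newtons=30)

```text
time_s: 11.48
tcp_pos: [0.4113, -0.3064, 0.0064]
tool_rot: [0.0, 0.971, 0.24, 0.0]
ft_force: [-0.5, -0.3, 1.5]
gripper_width: 0.0396
gripper_force: 29.9
```

Request:
play_rows(steps=[{"dx":0,"dy":0,"dz":0.2,"twist":0},{"dx":0,"dy":0,"dz":0.2,"twist":0},{"dx":0.3,"dy":0.3,"dz":0,"twist":0.8},{"dx":0.35,"dy":0.35,"dz":0,"twist":0.8},{"dx":0.35,"dy":0.35,"dz":0,"twist":0.8},{"dx":0.35,"dy":0.35,"dz":0,"twist":0.8},{"dx":0.35,"dy":0.35,"dz":0,"twist":0.8},{"dx":0.35,"dy":0.35,"dz":0,"twist":0.8},{"dx":0.35,"dy":0.35,"dz":0,"twist":0.8},{"dx":0.35,"dy":0.35,"dz":0,"twist":0.8},{"dx":0.35,"dy":0.35,"dz":0,"twist":0.8},{"dx":0.35,"dy":0.35,"dz":0,"twist":0.8},{"dx":0.35,"dy":0.35,"dz":0,"twist":0.8},{"dx":0.35,"dy":0.35,"dz":0,"twist":0.8},{"dx":0.3,"dy":0.2,"dz":0,"twist":0.8},{"dx":0.3,"dy":0.2,"dz":0,"twist":0.8},{"dx":0.2,"dy":0.1,"dz":0,"twist":0.8},{"dx":0.15,"dy":0.1,"dz":0,"twist":0.73},{"dx":0,"dy":0,"dz":0,"twist":0}])

```text
time_s: 13.85
tcp_pos: [0.6669, -0.0677, 0.0262]
tool_rot: [0.0, 0.614, 0.79, 0.0]
ft_force: [0.9, -0.0, -0.9]
gripper_width: 0.0397
gripper_force: 29.9
```

```bash
python3 - <<'E'
from fit import *
im,d=viewer.capture("side"); cv2.imwrite("pics/side3.png",cv2.resize(im[90:290,200:420],None,fx=3,fy=3,interpolation=cv2.INTER_CUBIC))
o=telemetry.get_obs(); print(o["tcp_pos"],o["tool_rot"])
im,d=viewer.capture("wrist"); P=cloud("wrist",d); cv2.imwrite("pics/wrist2.png",im)
t=o["tcp_pos"]; c,s=np.cos(np.radians(104.2)),np.sin(np.radians(104.2))
D=P[...,:2]-t[:2]; X=D@np.array([c,s]); Y=D@np.array([-s,c]); Z=P[...,2]
m=(X>.02)&(X<.12)&(abs(Y)<.04)&(Z>.012)&(Z<.07)
for x in np.arange(.02,.12,.01):
    k=m&(abs(X-x)<.005)
    if k.sum()>5: print("x",round(x,3),"Y",np.round(np.percentile(Y[k],[3,97]),4),"Z",np.round(np.median(Z[k]),4))
E
```

```text
[ 0.66619427 -0.06833527  0.02612161] [-1.23815456e-04  6.14150676e-01  7.89188774e-01 -1.03437308e-04]
x 0.02 Y [-0.0173  0.0202] Z 0.0368
x 0.03 Y [-0.0176  0.0201] Z 0.0353
x 0.04 Y [-0.0176  0.02  ] Z 0.0333
x 0.05 Y [-0.0178  0.0199] Z 0.0313
x 0.06 Y [-0.0181  0.0198] Z 0.0293
x 0.07 Y [-0.0182  0.0193] Z 0.0272
x 0.08 Y [-0.0185  0.0193] Z 0.0253
x 0.09 Y [-0.0187  0.0191] Z 0.0233
x 0.1 Y [-0.0122  0.0196] Z 0.0221
```

View pics/side3.png

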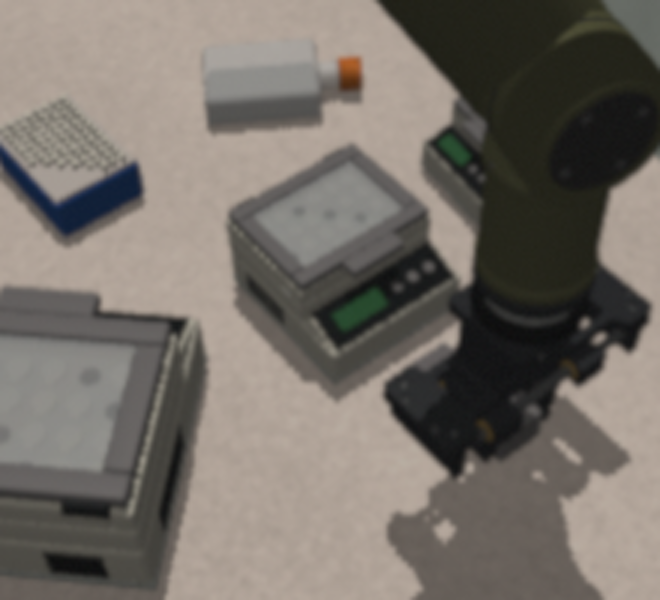

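The picture shows the cover shut and the wedge held level, square in front of the heater (the gripper is at (530,370)). Its nose is about 30 mm out and 2 mm off the middle line. I'll lower it and slide it in to just short of contact.

Request:
play_rows(steps=[{"dx":0,"dy":0,"dz":-0.2,"twist":0},{"dx":0,"dy":0,"dz":-0.1,"twist":0},{"dx":0,"dy":0,"dz":-0.09,"twist":0},{"dx":0,"dy":0,"dz":0,"twist":0}])

```text
time_s: 14.45
tcp_pos: [0.6661, -0.0689, 0.0066]
tool_rot: [-0.0, 0.614, 0.789, -0.0]
ft_force: [-0.8, 0.5, -0.2]
gripper_width: 0.0396
gripper_force: 29.9
```

Request:
play_rows(steps=[{"dx":-0.025,"dy":0.1,"dz":0,"twist":0},{"dx":-0.025,"dy":0.1,"dz":0,"twist":0},{"dx":-0.025,"dy":0.1,"dz":0,"twist":0},{"dx":-0.025,"dy":0.1,"dz":0,"twist":0},{"dx":-0.025,"dy":0.1,"dz":0,"twist":0},{"dx":-0.025,"dy":0.1,"dz":0,"twist":0},{"dx":-0.025,"dy":0.1,"dz":0,"twist":0},{"dx":-0.025,"dy":0.1,"dz":0,"twist":0},{"dx":-0.025,"dy":0.1,"dz":0,"twist":0},{"dx":0,"dy":0,"dz":0,"twist":0},{"dx":0,"dy":0,"dz":0,"twist":0}])

```text
time_s: 15.82
tcp_pos: [0.655, -0.0241, 0.0068]
tool_rot: [0.0, 0.614, 0.789, -0.0]
ft_force: [0.5, -0.6, -0.3]
gripper_width: 0.0397
gripper_force: 29.9
```

```bash
cat > st.py <<'E'
from fit import *
c,s=np.cos(np.radians(104.2)),np.sin(np.radians(104.2)); C=np.array([.621,.1214])
o=telemetry.get_obs(); d=o["tcp_pos"][:2]-C
print("t",o["time_s"],"nose in heater frame x,y mm",np.round(1000*np.array([d@[c,s]+.095,d@[-s,c]]),1),"z",o["tcp_pos"][2],"f",o["ft_force"],"along",o["ft_force"][:2]@[c,s],"grip",o["gripper_force"])
im,dd=viewer.capture("top"); P=cloud("top",dd)
Q,q=heater("top",P,(291,192,90,84)); q=Q[(Q[:,2]>.03)&(Q[:,2]<.11)]
r=fit_rect(q,.14,.13,[.621,.121,np.radians(104)]); print("heater",r.x[:2],np.degrees(r.x[2]))
D=q[:,:2]-C; X=D@[c,s];Y=D@[-s,c]
m=(X>-.028)&(X<.055)&(abs(Y)<.055)
print("cover slope,z0",np.linalg.lstsq(np.c_[X[m],Y[m],np.ones(m.sum())],q[m,2],rcond=None)[0],m.sum())
im,dd=viewer.capture("side"); P=cloud("side",dd).reshape(-1,3); P=P[np.isfinite(P[:,0])]
D=P[:,:2]-C; X=D@[c,s];Y=D@[-s,c]
m=(X>-.028)&(X<.055)&(abs(Y)<.055)&(P[:,2]>.07)&(P[:,2]<.11)
print("side cover slope",np.linalg.lstsq(np.c_[X[m],Y[m],np.ones(m.sum())],P[m,2],rcond=None)[0],m.sum())
cv2.imwrite("side_now.png",im)
E
python3 st.py
```

```text
t 15.825 nose in heater frame x,y mm [-54.4   2.8] z 0.006829673505631028 f [ 0.51385035 -0.55259678 -0.30285862] along -0.6617636657217827 grip 29.87762904725969
heater [0.62082934 0.12140983] 104.50473740495437
cover slope,z0 [-0.01835464  0.0003683   0.08842735] 1578
side cover slope [-0.01189694 -0.00214973  0.08670283] 1190
```

Request:
play_rows(steps=[{"dx":-0.015,"dy":0.06,"dz":-0.01,"twist":0},{"dx":-0.015,"dy":0.06,"dz":0,"twist":0},{"dx":-0.015,"dy":0.06,"dz":0,"twist":0},{"dx":-0.015,"dy":0.06,"dz":0,"twist":0},{"dx":-0.01,"dy":0.04,"dz":0,"twist":0},{"dx":-0.01,"dy":0.04,"dz":0,"twist":0},{"dx":-0.01,"dy":0.04,"dz":0,"twist":0},{"dx":-0.01,"dy":0.04,"dz":0,"twist":0}])

```text
time_s: 16.92
tcp_pos: [0.6506, -0.0066, 0.0065]
tool_rot: [0.002, 0.615, 0.789, -0.001]
ft_force: [1.3, -5.6, -0.0]
gripper_width: 0.04
gripper_force: 29.9
```

```bash
python3 st.py
```

```text
t 16.925 nose in heater frame x,y mm [-36.3   2.7] z 0.00647532856481392 f [ 1.30850993 -5.60192334 -0.02203263] along -5.751745680177554 grip 29.87388384528458
heater [0.62009348 0.12322115] 103.17522713274192
cover slope,z0 [-0.0285743   0.00063678  0.08892297] 1576
side cover slope [-0.02306241 -0.00292593  0.08724198] 1179
```

The heater's tilt has risen by 0.011 rad, so the feet are about 1.2 mm clear. The push is 5.7 N, as expected. I'll push on another 11 mm.

Request:
play_rows(steps=[{"dx":-0.01,"dy":0.04,"dz":0,"twist":0},{"dx":-0.01,"dy":0.04,"dz":0,"twist":0},{"dx":-0.01,"dy":0.04,"dz":0,"twist":0},{"dx":-0.01,"dy":0.04,"dz":0,"twist":0},{"dx":-0.01,"dy":0.04,"dz":0,"twist":0},{"dx":0,"dy":0,"dz":0,"twist":0},{"dx":0,"dy":0,"dz":0,"twist":0}])

```text
time_s: 17.9
tcp_pos: [0.6479, 0.0039, 0.0064]
tool_rot: [0.001, 0.615, 0.789, -0.001]
ft_force: [2.1, -4.6, -0.1]
gripper_width: 0.0398
gripper_force: 29.9
```

```bash
python3 st.py
```

```text
t 17.9 nose in heater frame x,y mm [-25.5   2.7] z 0.006419066654553732 f [ 2.07691373 -4.58026715 -0.06347567] along -4.9498009677010675 grip 29.87136824056506
heater [0.61989433 0.12501758] 103.73399337840573
cover slope,z0 [-4.54131698e-02 -8.69852176e-05  8.99566208e-02] 1569
side cover slope [-0.04086858 -0.00419338  0.08822645] 1126
```

Request:
play_rows(steps=[{"dx":0,"dy":0,"dz":0,"twist":0},{"dx":0,"dy":0,"dz":0,"twist":0},{"dx":0,"dy":0,"dz":0,"twist":0},{"dx":0,"dy":0,"dz":0,"twist":0}])

```text
time_s: 18.5
tcp_pos: [0.648, 0.0039, 0.0064]
tool_rot: [0.001, 0.615, 0.789, -0.001]
ft_force: [1.6, -5.0, -0.2]
gripper_width: 0.0397
gripper_force: 29.9
```

```bash
python3 -c "
from fit import *
im=cv2.imread('side_now.png'); cv2.imwrite('pics/side4.png',cv2.resize(im[110:240,240:440],None,fx=4,fy=4,interpolation=cv2.INTER_CUBIC))"
```

```text
(no output)
```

View pics/side4.png

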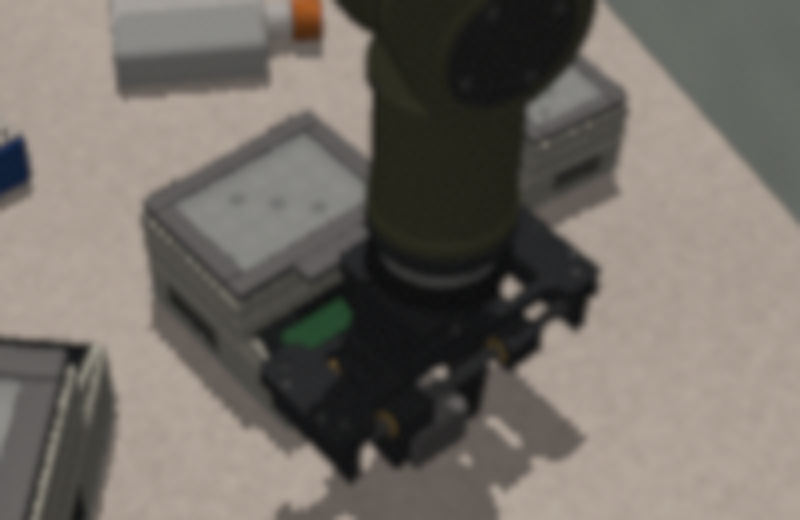

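The cover is shut, and the gripper at (430,400) in the crop holds the wedge heel in front of the heater without touching it. All readings are steady, so I'm handing in.

```bash
python3 -c "
from plant import job
print(job.finish_job())"
```

```text
the job is handed in; nothing more can be done
None
```

The job is handed in, with no verdict returned: the cover is shut, the front feet measure about 3 mm clear on the wedge, which is still gripped at 30 N, and the heater moved by no more than about 4 mm.

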